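# Set the iris of the light base to the index tab and switch on its lamp

## Task

On the light base, push the upright lever post gently round its arc with a fingertip until the lever's pointer lines up with the small index tab on the rim of the scale, and then press the lamp button on the base fully down and let it come up. Leave the index tab where it is, do not lift or shove the light base, leave the dish, vial and everything else undisturbed, and finish clear of it all.

Things in the scene. Friction and masses are not known exactly. Their poses are not given: they have to be found in the camera images.
- light_base: Light base: loose beige box, 240 (x) by 260 (y) mm, flat top 50 mm above the bench, 3 kg. Origin on the bench under the ring's axis; the box runs from -150 (front, scale side) to +90 mm in own x, +-130 mm in y. On top: glass window on a fixed pedestal (48 mm radius, 16 mm high); round it the rotating ring (64 mm radius, 15 mm high) with its lever; then printed ticks, one per 10 degrees.
- ring_centre (a point): Point on the ring's vertical axis at the level of the top of the box, 50 mm above the bench. Its x points to the back of the base, away from the scale.
- iris (a joint): Turn of the ring and its lever about the vertical axis, rad, counter-clockwise from above positive; at 0 the lever points to the base's front (own -x); stops at -1.05 and +1.05. Starts at +0.62 to +0.95, so it must be pushed clockwise. Held by friction only, about 1.6 N at the post, no spring: it stays where it is left and can be pushed from either side.
- post_top (a point): Top of the lever's post: upright, black, round, 12 mm in diameter, 92 mm from the ring's axis. Its top is 45 mm above the box (95 mm above the bench); it stands on the flat aluminium lever arm (12 mm wide, top 12 mm above the box), so its free part is 33 mm tall. This frame's -x points outward from the axis.
- pointer_tip (a point): Tip of the lever's pointer, a thin black finger 4 mm wide at the outer end of the lever, 108 mm from the axis and 4 mm above the box. This frame's -x points outward from the axis.
- index (a joint): Angle of the index tab about the same axis, counted in the same way as the lever's (pointer and tab line up when both joints have the same value). Lies between -0.65 and +0.35. It is held by light friction only and must not be shifted.
- index_tip (a point): Inner tip of the index tab: a small black block 16 mm (radial) by 10 mm, 12 mm high, with a pointed nose towards the axis; on top of the box, outside the scale. The tip is 126 mm from the axis (18 mm outside the pointer's), 4.5 mm above the box; the tab reaches out to 146 mm. This frame's -x points outward.
- lamp_button (a joint): Travel of the lamp's spring push button, m: 0 is up, 0.006 fully down (about 5 N). It springs back.
- lamp_button_top (a point): Centre of the top of the lamp button: a round grey button 28 mm in diameter in a black housing on top of the box, at the back right corner, 58 mm behind and 100 mm to the right (own -y) of the ring's axis. It is pressed straight down.
- dish: Closed clear round dish, 90 mm in diameter, 15 mm high, lying loose on the window. Origin at the centre of its underside. To be left alone.
- vial: Small capped vial, 22 mm in diameter, 42 mm high, standing loose on top of the box at the back left corner. Origin under its centre. To be left alone.
- marker: Marker pen, about 140 mm long and 15 mm thick, lying on the bench beside the base's left side. Origin under its white barrel; x along it. To be left alone.
- tube_rack: Blue rack with small capped tubes, 90 by 200 mm, 46 mm high, on the bench to the left. Origin under its centre. To be left alone.
- reagent_bottle: Bottle, 68 mm in diameter, 110 mm high, on the bench to the right. Origin under its centre. To be left alone.
- tip_box: Box with a clear lid, 125 by 85 mm, 70 mm high, on the bench to the right. Origin under its centre. To be left alone.
- timer: Flat white timer, 65 by 65 mm, 20 mm high, on the bench at the back left. Origin under its centre. To be left alone.

How it is judged:
On the way, in this order (a step that is already met when the one before it is completed fails the run):
1. the lever's pointer is lined up with the index tab and at rest (angle between the x axis of pointer_tip and the x axis of index_tip, either way round below 0.05 rad and velocity of joint iris between -0.05 and 0.05 rad/s), for 0.3 s.
2. with the pointer lined up, the lamp button is pressed fully down (angle between the x axis of pointer_tip and the x axis of index_tip, either way round below 0.05 rad and value of joint lamp_button above 0.0045 m), for 0.05 s.
At the end, for the whole second after the job is handed in: The lever points at the index tab within 0.05 rad (about 5 mm at the pointer) and is at rest; afterwards the lamp button was pressed at least 4.5 mm down and is up again; the index tab is within 8 mm, the light base within 12 mm and all other things within 20 mm of their starts (all of step 1 and value of joint lamp_button below 0.002 m and distance of index_tip from where it was at the start of the episode below 0.008 m and distance of light_base from where it was at the start of the episode below 0.012 m and distance of each of dish, vial, marker, tube_rack, reagent_bottle, tip_box, timer from where it was at the start of the episode below 0.02 m); the robot touches nothing.
It fails at once if the index tab is shifted more than 8 mm (distance of index_tip from where it was at the start of the episode above 0.008 m).
It fails at once if the light base is lifted, tipped or shoved more than 12 mm (distance of light_base from where it was at the start of the episode above 0.012 m or angle between light_base's own z axis and vertical above 0.06 rad or height (world z) of light_base above 0.008 m).
It fails at once if the light base with its lever is pushed or squeezed with more than 40 N (contact force between the fingers and light_base above 40 N).
It fails at once if the dish, the vial or another bystander is lifted or moved more than 20 mm (distance of any of dish, vial, marker, tube_rack, reagent_bottle, tip_box, timer from where it was at the start of the episode above 0.02 m).
It also fails if it takes over 48 s, if anything falls off the work surface, if the arm or the gripper's body presses on something with over 40 N, if the wrist force passes 120 N, or if a joint passes its speed limit or range.

## Robot

A 7-joint arm with a two-finger parallel gripper is mounted at the origin on the work surface. World frame = base frame: x ahead of the robot, y to its left, z up, the work surface at z = 0. Lengths are in m, angles in rad, forces in N, time in s.
With the tool pointing down it reaches from about 0.425 to 1.025 m from the base axis. Payload 3.6 kg.
Tool frame: the origin (TCP) lies between the finger pads; the fingertips stand 19 mm ahead of it and the grasp point (between the pads) is the TCP; y points along the fingers, x is the direction in which the jaws open and shut, and the axes are right-handed (so a half turn about y gives the same grasp; the last joint's range is limited). The gripper opens to 85 mm and grips with 20 to 120 N. Pads are 22 mm wide; open, the fingers measure 114 mm over their backs; the gripper's body (76 mm by 85 mm) begins 54 mm behind the grasp point. The pads swing forward as they close: fully open they stand 13 mm farther back than shut.
Start: joints at [1.067, 0.591, 0.048, 1.609, -0.033, 0.943, -0.034], TCP at [0.289, -0.665, 0.25] pointing down, gripper open.
Joint ranges: [-2.69, 2.69], [-0.47, 2.24], [-1.27, 1.36], [0.19, 2.51], [-1.53, 4.68], [0.08, 2.07], [-3.09, 3.09]. Speed limits (rad/s): [2.57, 2.57, 3.14, 3.14, 3.14, 3.14, 3.14].

## Interface

Orientations are given as a rotation vector (axis times angle).
In Python, from plant import arm, cams gives the robot as it stands. The module is installed in compiled form; this text tells all that it offers.
- The arm moves only by the tool apply_moves, never from a script. Its argument "commands" is a list that holds one entry, the list of rows, each a list of 7 numbers: the shift along the tool's x, y, z in units of 40 mm (1.0 is 40 mm), then the turn, a rotation vector about the tool's x, y, z in units of 8 degrees (1.0 is 8 degrees), then the opening in per cent of the stroke, from 0 (shut) to 100 (fully open). A call has 1 to 10 rows; each row shifts and turns the commanded pose from where the row before left it, along the tool's axes as they then stand; what a row does not reach is not made up. A row lasts 1/8 s, in which the tool goes at most 62.5 mm and 10.7 degrees, less where a joint would pass 70% of its speed; a pose out of reach is approached as far as the arm can. A call is refused whole if a number of a shift passes 1 or a number of a turn 1, either way. A call with a gripper value outside its range is refused whole. The fingers move at their own pace and stop on an object; "grip_force" is the grip in N (left out, the last holds). Time passes only in rows, so rows that do not move let the fingers close. It gives the time, the measured TCP pose, the force and the opening at its end, in the units of the state.
- arm.get_obs(): the state, without advancing time (a new reading comes with each control period).
- cams.snapshot(name): name is "scene" or "top" or "wrist"; returns a dict with "color" (400x640x3 uint8, blue, green, red), "range_z" (400x640 float32, m along the optical axis (not along the pixel's ray), 0 where there is no reading), "fx", "fy", "cx", "cy" (pixels), "dist_coeffs" ([k1, k2, p1, p2, k3] as OpenCV has them; the pictures are not rectified), "R" (3x3) and "t" (3): a world point X has camera coordinates R X + t; the wrist camera has in their place "mount" (4x4, takes a point from camera to tool coordinates, whose origin is the TCP and whose axes are the tool frame's). Camera axes: x right, y down, z forward; pixel columns grow to the right and rows downward; lengths in m; the calibration is good to about 2 mm. A picture is of the moment at which its call begins: read the wrist's pose just before it.
- arm.finish_job(): hands the job in, once; it reports no verdict.
The state is a dict: "time_s": time; "joint_pos": joint angles; "joint_velocities": joint speeds; "effort": joint torques, N m; "ee_pos": TCP position; "tool_rot": TCP orientation; "wrist_force": force on the tool from outside, world axes, zero at the start; "torque": the same for the moment, N m; "opening": finger opening in m.
Only numpy, scipy, OpenCV 4.12 (cv2) and the standard library are available. Lean on these libraries where they do the work, as an engineer would, in place of code of your own. Each camera call takes 0.05 s, during which the arm holds its last target.

## Working session

There is one attempt and no reset: what is moved stays moved. The work goes in short steps, Python scripts to look and compute and a tool call to move; the robot and the scene stay as the last step left them, time stands still between calls to the robot, and variables do not carry over. Pictures are saved under pics/ and viewed, and the job is handed in when it is done.

Besides the shell and the picture viewer there is one more tool, called after "Call:" by a JSON object that holds its "op" and its "data". apply_moves: Moves the arm, as the interface text tells. Its arguments: {"type":"object","properties":{"commands":{"type":"array"},"grip_force":{"type":"number"}},"required":["commands"]}

```bash
mkdir -p pics; ls; python3 - <<'E'
from plant import arm,cams
import cv2,numpy as np
o=arm.get_obs()
for k,v in o.items(): print(k,np.round(v,4))
for n in ("scene","top","wrist"):
    s=cams.snapshot(n); cv2.imwrite(f"pics/{n}0.png",s["color"])
    np.savez(f"{n}0.npz",**s)
    print(n,[ (k,np.round(s[k],4).tolist()) for k in s if k not in("color","range_z")])
E
```

```text
pics
time_s 0.0
joint_pos [ 1.0675  0.5921  0.0483  1.6099 -0.0333  0.9426 -0.0337]
joint_velocities [-0.0005  0.0016 -0.0016  0.0001 -0.0005  0.0021  0.0008]
effort [ 2.00000e-04 -5.48690e+01  1.54640e+00 -1.98124e+01  9.40000e-03
  8.80000e-03  0.00000e+00]
ee_pos [ 0.2886 -0.6642  0.2491]
tool_rot [-1.3745  0.9037 -0.9005]
wrist_force [-0.9426 -0.0981  0.6051]
torque [-0.0429 -0.0021  0.0156]
opening 0.0855
scene [('fx', 421.106), ('fy', 421.106), ('cx', 322.8071), ('cy', 201.0367), ('dist_coeffs', [-0.0531, 0.0, 0.0, 0.0, 0.0]), ('R', [[-0.8071, 0.5902, 0.0145], [0.4137, 0.583, -0.6993], [-0.4212, -0.5584, -0.7147]]), ('t', [0.3854, -0.1767, 1.4757])]
top [('fx', 373.843), ('fy', 373.843), ('cx', 323.9073), ('cy', 198.6939), ('dist_coeffs', [-0.017, 0.0, 0.0, 0.0, 0.0]), ('R', [[-0.0129, -0.9998, -0.014], [-0.9893, 0.0148, -0.1455], [0.1457, 0.012, -0.9893]]), ('t', [0.0354, 0.5096, 1.164])]
wrist [('fx', 289.0294), ('fy', 289.0294), ('cx', 320.396), ('cy', 197.8177), ('dist_coeffs', [-0.0214, 0.0, 0.0, 0.0, 0.0]), ('mount', [[1.0, -0.0015, 0.0008, -0.0004], [-0.0012, -0.322, 0.9468, -0.1226], [-0.0011, -0.9467, -0.322, 0.0817], [0.0, 0.0, 0.0, 1.0]])]
```

View pics/top0.png

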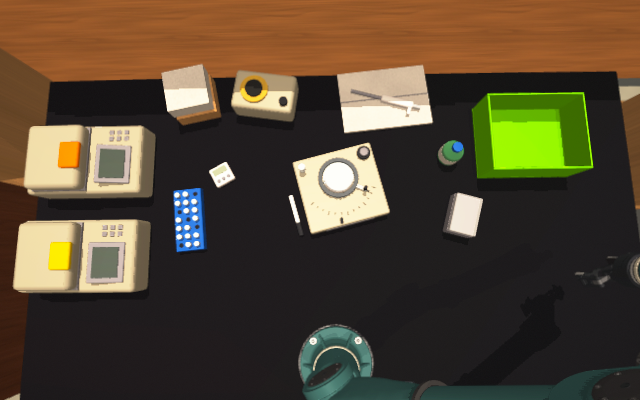

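View pics/scene0.png

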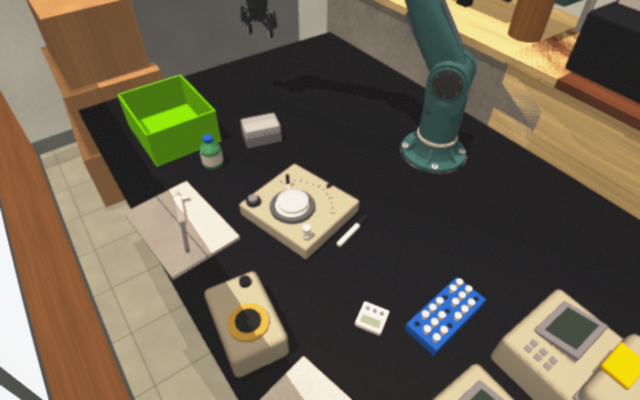

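```bash
python3 - <<'E'
import cv2,numpy as np
s=np.load("top0.npz")
c=s["color"][100:300,200:440]
cv2.imwrite("pics/top0c.png",cv2.resize(c,None,fx=3.2,fy=3,interpolation=cv2.INTER_CUBIC))
from scipy.spatial.transform import Rotation as R
print(R.from_rotvec([-1.3745,0.9037,-0.9005]).as_matrix().round(3))
E
```

```text
[[ 0.398 -0.001  0.917]
 [-0.917  0.002  0.398]
 [-0.002 -1.    -0.   ]]
```

View pics/top0c.png

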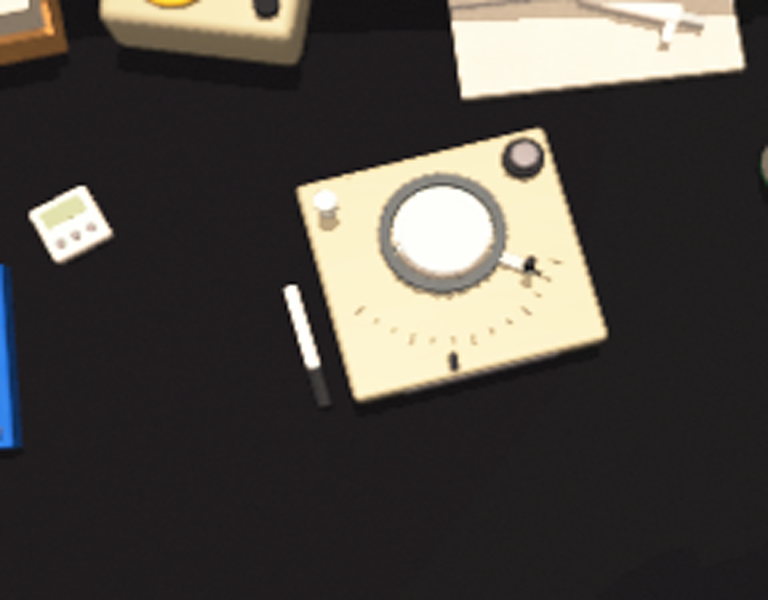

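```bash
cat > h.py <<'E'
import numpy as np,cv2
from scipy.spatial.transform import Rotation as Rot
def ray(s,uv,R=None,t=None):
    K=np.array([[s["fx"],0,s["cx"]],[0,s["fy"],s["cy"]],[0,0,1.]])
    p=cv2.undistortPoints(np.array(uv,float).reshape(-1,1,2),K,np.array(s["dist_coeffs"],float)).reshape(-1,2)
    d=np.c_[p,np.ones(len(p))]
    if R is None: R,t=np.array(s["R"]),np.array(s["t"])
    return -R.T@t, d@R
def atz(s,uv,z,R=None,t=None):
    o,d=ray(s,uv,R,t); z=np.broadcast_to(z,(len(d),))
    return o+d*((z-o[2])/d[:,2])[:,None]
def proj(s,X,R=None,t=None):
    if R is None: R,t=np.array(s["R"]),np.array(s["t"])
    K=np.array([[s["fx"],0,s["cx"]],[0,s["fy"],s["cy"]],[0,0,1.]])
    return cv2.projectPoints(np.array(X,float).reshape(-1,3),cv2.Rodrigues(R)[0],t,K,np.array(s["dist_coeffs"],float))[0].reshape(-1,2)
def wristRt(s,ee,rv):
    Rt=Rot.from_rotvec(rv).as_matrix(); M=np.array(s["mount"])
    Rc=Rt@M[:3,:3]; tc=Rt@M[:3,3]+ee   # cam->world
    return Rc.T,-Rc.T@tc
E
python3 - <<'E'
from h import *
s=np.load("top0.npz")
c=s["color"][135:240,285:395]
cv2.imwrite("pics/top0d.png",cv2.resize(c,None,fx=5.5,fy=5.5,interpolation=cv2.INTER_CUBIC))
E
```

```text
(no output)
```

View pics/top0d.png

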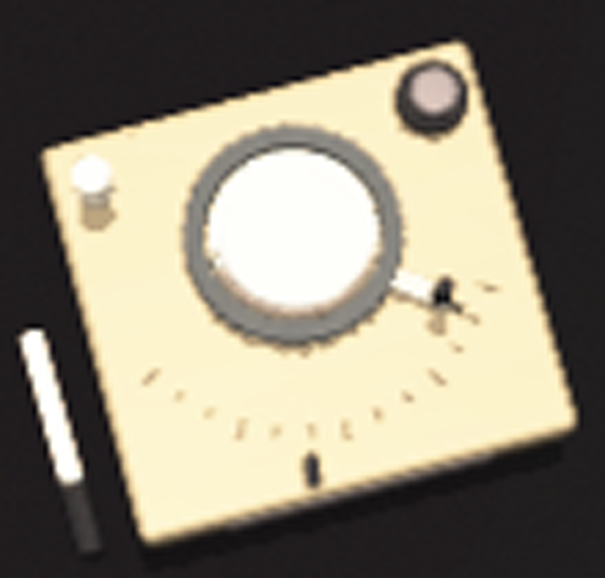

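```bash
python3 - <<'E'
from h import *
s=dict(np.load("top0.npz"))
f=lambda p:(np.array(p,float)+.5)/5.5-.5+[285,135]
C=atz(s,f([(43,152),(465,42),(577,430),(148,543)]),.05)
own=np.array([[90,130],[90,-130],[-150,-130],[-150,130]])/1e3
print(C.round(4))
a=own-own.mean(0); b=C[:,:2]-C[:,:2].mean(0)
th=np.arctan2((a[:,0]*b[:,1]-a[:,1]*b[:,0]).sum(),(a*b).sum())
Rm=np.array([[np.cos(th),-np.sin(th)],[np.sin(th),np.cos(th)]])
O=C[:,:2].mean(0)-Rm@own.mean(0)
print("yaw",th,"O",O, "res",(own@Rm.T+O-C[:,:2]).round(4))
P=atz(s,f([(443,288),(312,452),(312,487),(435,87),(293,235)]),[.095,.06,.06,.066,.065])
for n,p in zip(("post","nose","tabout","button","ring"),P):
    l=Rm.T@(p[:2]-O); print(n,p.round(4),l.round(4),"ang",np.arctan2(-l[1],-l[0]),np.hypot(*l))
    
# depth near button
for uv in [(435,87),(410,110)]:
    u,v=np.round(f(uv)).astype(int); z=s["range_z"][v,u]; o,d=ray(s,[(u,v)]); print(uv,(o+d*z).round(4))
E
```

```text
[[ 0.6288  0.1284  0.05  ]
 [ 0.6914 -0.1212  0.05  ]
 [ 0.4602 -0.1783  0.05  ]
 [ 0.3989  0.0685  0.05  ]]
yaw 0.24632020171657104 O [ 0.57392348 -0.01834071] res [[ 0.0007  0.0013]
 [ 0.0015 -0.0013]
 [-0.     -0.0027]
 [-0.0022  0.0026]]
post [ 0.5361 -0.0994  0.095 ] [-0.0565 -0.0694] ang 0.8876331968129074 0.08944479758451983
nose [ 0.4487 -0.0257  0.06  ] [-0.1232  0.0234] ang -0.18746453230454088 0.1254069713746368
tabout [ 0.4288 -0.0253  0.06  ] [-0.1424  0.0286] ang -0.19822304389844336 0.14529164699192335
button [ 0.6598 -0.1011  0.066 ] [ 0.0631 -0.1012] ang 2.1283499062025024 0.11928983285217225
ring [ 0.5737 -0.0171  0.065 ] [0.0001 0.0013] ang -1.6386919035240326 0.0012687917850415014
(435, 87) [[ 0.659  -0.1014  0.0738]]
(410, 110) [[ 0.6461 -0.0861  0.0616]]
```

View pics/wrist0.png

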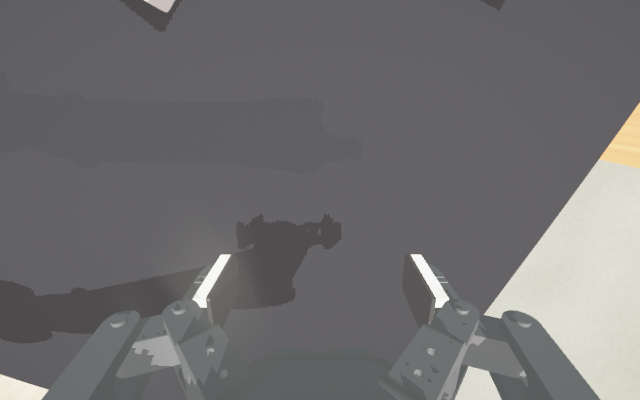

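```bash
python3 - <<'E'
from h import *
from plant import arm
o=arm.get_obs()
R=Rot.from_rotvec(o["tool_rot"])
R2=R*Rot.from_rotvec([0,-np.radians(8),0])
print(R2.as_matrix().round(3))
n=-R2.as_matrix()[:,0]; print("n az",np.arctan2(n[1],n[0]))
for tgt in ([.58,-.12,.25],[.50,-.10,.25]):
    d=np.array(tgt)-o["ee_pos"]; print(tgt,(R.as_matrix().T@d/.04).round(2))
E
```

```text
[[ 0.522 -0.001  0.853]
 [-0.853  0.002  0.522]
 [-0.002 -1.     0.   ]]
n az 2.1202786474162725
[0.58, -0.12, 0.25] [-9.58  0.   12.1 ]
[0.5, -0.1, 0.25] [-10.84   0.    10.47]
```

```bash
python3 - <<'E'
from h import *
from plant import arm
o=arm.get_obs()
R=Rot.from_rotvec(o["tool_rot"])
R2=R*Rot.from_rotvec([0,-np.radians(8),0])
for tgt in ([.47,-.08,.25],):
    d=np.array(tgt)-o["ee_pos"]; print(tgt,(R2.as_matrix().T@d/.04).round(2))
E
```

```text
[0.47, -0.08, 0.25] [-10.09   0.    11.5 ]
```

Call:
{"op": "apply_moves", "data": {"commands": [[[0,0,0,0,-1,0,100],[-0.8,0,0.9,0,0,0,100],[-0.8,0,0.9,0,0,0,100],[-0.8,0,0.9,0,0,0,100],[-0.8,0,0.9,0,0,0,100],[-0.8,0,0.9,0,0,0,100],[-0.8,0,0.9,0,0,0,100],[-0.8,0,0.9,0,0,0,100],[-0.8,0,0.9,0,0,0,100],[-0.8,0,0.9,0,0,0,100]]]}}

```text
time_s: 1.4
ee_pos: [0.415, -0.2486, 0.2503]
tool_rot: [-1.42, 0.796, -0.796]
wrist_force: [0.2, 0.7, -1.1]
opening: 0.0854
```

Call:
{"op": "apply_moves", "data": {"commands": [[[-0.8,0,0.9,0,0,0,100],[-0.8,0,0.9,0,0,0,100],[-0.8,0,0.9,0,0,0,100],[-0.4,0,0.6,0,0,0,50],[0,0,0,0,0,0,0],[0,0,0,0,0,0,0]]]}}

```text
time_s: 2.15
ee_pos: [0.4682, -0.0867, 0.2501]
tool_rot: [-1.421, 0.797, -0.796]
wrist_force: [0.6, -0.3, 0.2]
opening: 0.0318
```

```bash
python3 - <<'E'
from plant import arm,cams
import cv2,numpy as np
o=arm.get_obs(); print({k:np.round(o[k],4) for k in ("time_s","joint_pos","joint_velocities","ee_pos","tool_rot","wrist_force","opening")})
s=cams.snapshot("wrist"); cv2.imwrite("pics/w1.png",s["color"]); np.savez("w1.npz",ee=o["ee_pos"],rv=o["tool_rot"],**s)
E
```

```text
{'time_s': np.float64(2.15), 'joint_pos': array([ 0.1866,  0.2841, -0.1213,  2.1511,  0.0531,  0.71  , -0.9925]), 'joint_velocities': array([ 0.0163, -0.0028,  0.0111,  0.0037, -0.0021, -0.0007, -0.0025]), 'ee_pos': array([ 0.4682, -0.0867,  0.2501]), 'tool_rot': array([-1.421 ,  0.797 , -0.7961]), 'wrist_force': array([ 0.5782, -0.3133,  0.1616]), 'opening': np.float64(0.0318)}
```

View pics/w1.png

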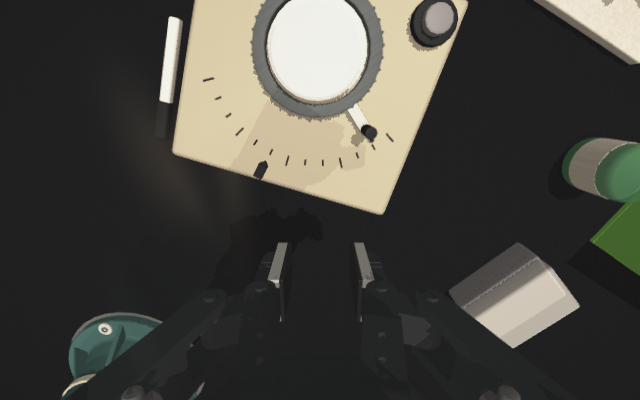

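Good view: post top near (370,131), tab near (261,169) and button near (439,18). I'll enlarge to measure.

```bash
python3 - <<'E'
from h import *
s=np.load("w1.npz")
c=s["color"]
cv2.imwrite("pics/w1a.png",cv2.resize(c[90:220,165:400],None,fx=3.4,fy=3.4,interpolation=cv2.INTER_CUBIC))
cv2.imwrite("pics/w1b.png",cv2.resize(c[0:60,390:480],None,fx=6,fy=6,interpolation=cv2.INTER_CUBIC))
E
```

```text
(no output)
```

View pics/w1a.png

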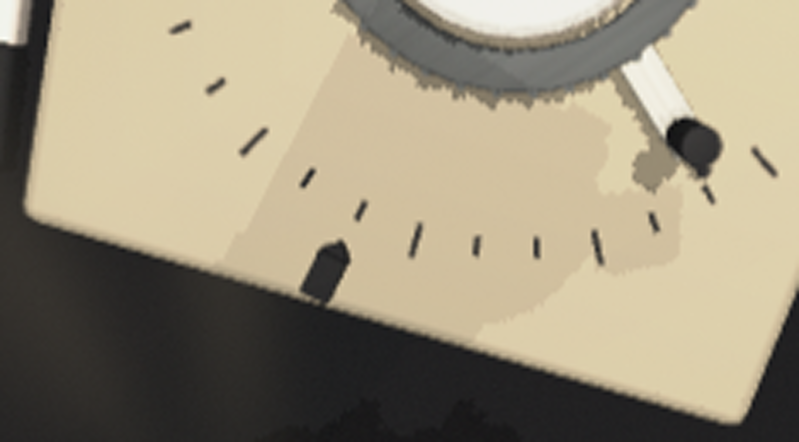

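View pics/w1b.png

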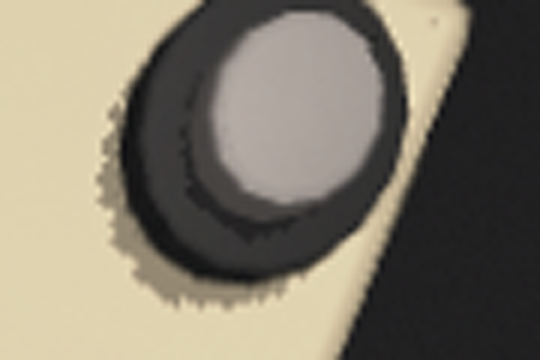

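```bash
python3 - <<'E'
from h import *
from scipy.optimize import least_squares
s=dict(np.load("w1.npz")); R,t=wristRt(s,s["ee"],s["rv"])
f=lambda p:(np.array(p,float)+.5)/3.4-.5+[165,90]
g=lambda p:(np.array(p,float)+.5)/6-.5+[390,0]
tk=f([(180,27),(217,87),(254,142),(308,178),(361,210),(416,240),(476,246),(536,247),(598,247),(655,221),(708,194),(764,161)])
T=atz(s,tk,.05,R,t)[:,:2]
C=atz(s,f([(27,214),(737,425)]),.05,R,t)[:,:2]
an=np.radians(np.arange(-50,61,10))
def model(x):
    c,sn=np.cos(x[2]),np.sin(x[2]); Rm=np.array([[c,-sn],[sn,c]]); return Rm,np.array(x[:2])
def res(x):
    Rm,O=model(x)
    l=(T-O)@Rm
    dphi=np.arctan2(-l[:,1],-l[:,0])-an
    cc=(C-O)@Rm-np.array([[-.15,.13],[-.15,-.13]])
    return np.r_[dphi*.115,cc.ravel()]
q=least_squares(res,[.574,-.018,.246]); print(q.x,(q.fun*1e3).round(1))
Rm,O=model(q.x); print("tick radii",np.hypot(*(T-O).T).round(4))
P=atz(s,np.r_[f([(698,144),(342,242),(333,252),(314,293)]),g([(298,108)])],[.095,.058,.062,.062,.074],R,t)
for n,p in zip(("post","nose","nosetop","tabout","button"),P):
    l=Rm.T@(p[:2]-O); print(n,p.round(4),l.round(4),"ang",np.arctan2(-l[1],-l[0]),np.hypot(*l))
u,v=440,17; o,d=ray(s,[(u,v)],R,t); print((o+d*s["range_z"][v,u]).round(4))
E
```

```text
[ 0.57712979 -0.01724998  0.24276483] [ 0.8  1.2  0.7  0.4  0.  -0.1 -0.6 -0.7 -0.5 -0.3 -1.1 -0.8  2.  -4.5
  2.1  4. ]
tick radii [0.1158 0.1157 0.1182 0.1156 0.1155 0.118  0.1156 0.115  0.1176 0.1148
 0.1147 0.1167]
post [ 0.5374 -0.0988  0.095 ] [-0.0582 -0.0696] ang 0.8745590978471673 0.09077030353940507
nose [ 0.4514 -0.0253  0.058 ] [-0.124   0.0224] ang -0.17902024603302297 0.12596468785168774
nosetop [ 0.4481 -0.0246  0.062 ] [-0.127   0.0239] ang -0.18619196921511405 0.12920468275220215
tabout [ 0.4329 -0.0256  0.062 ] [-0.142   0.0266] ang -0.18506742137040205 0.1445035496004923
button [ 0.6551 -0.099   0.074 ] [ 0.056  -0.0981] ang 2.0896668414896795 0.1129596428824755
[[ 0.6568 -0.0998  0.0715]]
```

```bash
cat > mv.py <<'E'
import sys
from h import *
from plant import arm
def to(*tgts):
    o=arm.get_obs(); p=np.array(o["ee_pos"]); R=Rot.from_rotvec(o["tool_rot"]).as_matrix()
    print(p.round(4),o["opening"],o["time_s"],np.array(o["wrist_force"]).round(1))
    for t in tgts:
        t=np.array(t); print(t.round(4),"units",(R.T@(t-p)/.04).round(2)); p=t
E
python3 - <<'E'
from mv import *
to([.554,-.1265,.25],[.554,-.1265,.094])
E
```

```text
[ 0.4681 -0.0871  0.2501] 0.02389245993409715 2.2 [0.4 0.6 0.9]
[ 0.554  -0.1265  0.25  ] units [1.96 0.   1.32]
[ 0.554  -0.1265  0.094 ] units [-0.   3.9  0. ]
```

Call:
{"op": "apply_moves", "data": {"commands": [[[0.65,0,0.44,0,0,0,0],[0.65,0,0.44,0,0,0,0],[0.66,0,0.44,0,0,0,0],[0,0,0,0,0,0,0],[0,0.8,0,0,0,0,0],[0,0.8,0,0,0,0,0],[0,0.7,0,0,0,0,0],[0,0,0,0,0,0,0],[0,0,0,0,0,0,0]]]}}

```text
time_s: 3.32
ee_pos: [0.5547, -0.1255, 0.1591]
tool_rot: [-1.42, 0.796, -0.797]
wrist_force: [-0.7, 0.3, 0.3]
opening: -0.0001
```

```bash
python3 - <<'E'
from mv import *
from plant import cams
to([.554,-.1265,.094])
s=cams.snapshot("scene"); cv2.imwrite("pics/s2.png",cv2.resize(s["color"][120:280,200:420],None,fx=3.6,fy=3.6,interpolation=cv2.INTER_CUBIC))
o=arm.get_obs(); s=cams.snapshot("wrist"); cv2.imwrite("pics/w2.png",s["color"])
E
```

```text
[ 0.5547 -0.1255  0.1591] -0.0001291950779596257 3.325 [-0.7  0.3  0.3]
[ 0.554  -0.1265  0.094 ] units [ 0.01  1.63 -0.03]
```

View pics/s2.png

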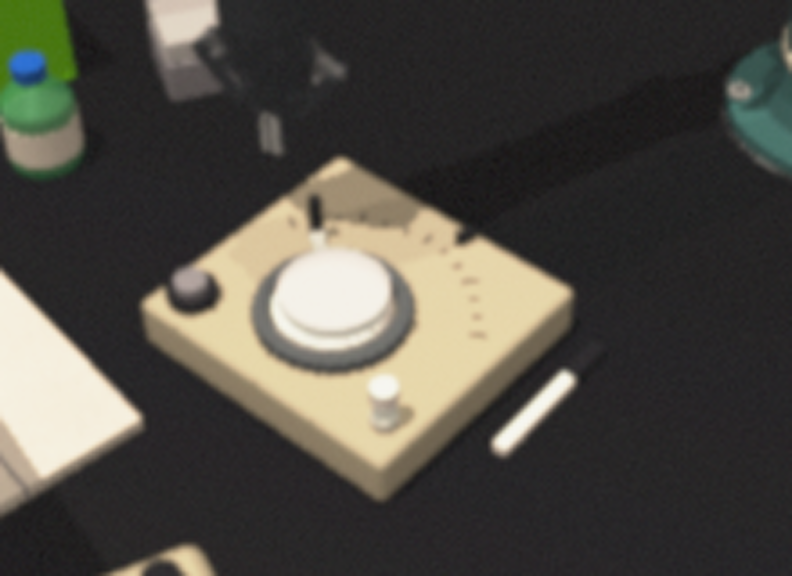

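View pics/w2.png

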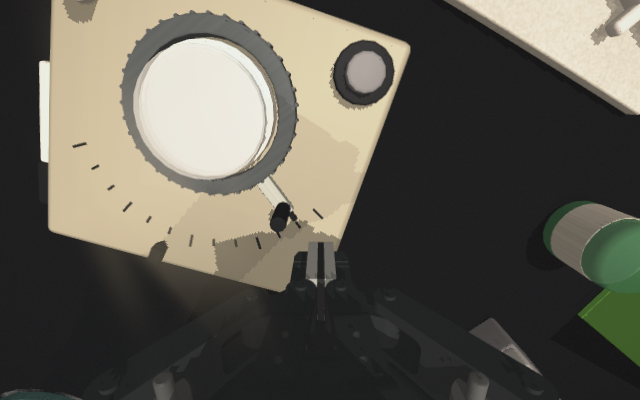

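Call:
{"op": "apply_moves", "data": {"commands": [[[0,0.6,0,0,0,0,0],[0,0.6,0,0,0,0,0],[0,0.43,0,0,0,0,0],[0,0,0,0,0,0,0],[0,0,0,0,0,0,0]]]}}

```text
time_s: 4.05
ee_pos: [0.5555, -0.1251, 0.0938]
tool_rot: [-1.42, 0.795, -0.797]
wrist_force: [0.0, -1.2, 0.1]
opening: 0.0001
```

```bash
python3 - <<'E'
from mv import *
from plant import cams
to([.554,-.1265,.094])
o=arm.get_obs(); s=cams.snapshot("wrist"); cv2.imwrite("pics/w3.png",s["color"])
E
```

```text
[ 0.5555 -0.1251  0.0938] 9.489249534177893e-05 4.05 [ 0.  -1.2  0.1]
[ 0.554  -0.1265  0.094 ] units [ 0.01 -0.   -0.05]
```

View pics/w3.png

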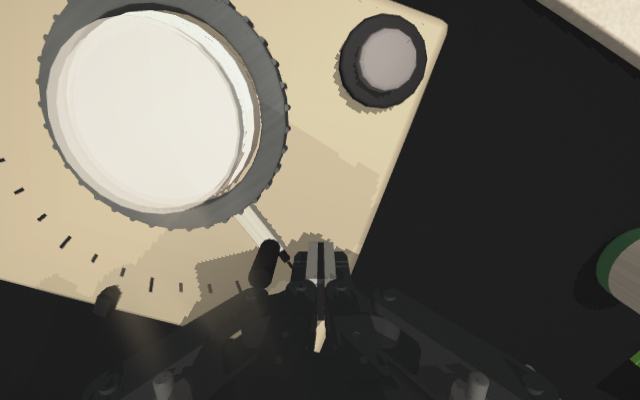

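```bash
cat > arc.py <<'E'
from mv import *
O=np.array([.5762,-.0175]); yaw=.244
def post(phi): a=np.pi+phi+yaw; return O+.092*np.array([np.cos(a),np.sin(a)])
def arc(phis,d,z):
    Rm=Rot.from_rotvec(arm.get_obs()["tool_rot"]).as_matrix(); n=-Rm[:2,0]/np.linalg.norm(Rm[:2,0])
    to(*[np.r_[post(p)-n*d,z] for p in phis])
E
python3 - <<'E'
from arc import *
arc(np.r_[.875,np.linspace(.875,0.05,11)[1:]],.018,.0938)
E
```

```text
[ 0.5556 -0.1251  0.094 ] -0.00015904515111902787 4.1 [-0.1  1.2  0.8]
[ 0.5454 -0.1156  0.0938] units [-0.34  0.   -0.09]
[ 0.5387 -0.112   0.0938] units [-0.16 -0.   -0.1 ]
[ 0.5324 -0.1079  0.0938] units [-0.17 -0.   -0.08]
[ 0.5264 -0.1033  0.0938] units [-0.18 -0.   -0.07]
[ 0.5208 -0.0981  0.0938] units [-0.18 -0.   -0.05]
[ 0.5156 -0.0926  0.0938] units [-0.19 -0.   -0.04]
[ 0.5109 -0.0866  0.0938] units [-0.19 -0.   -0.02]
[ 0.5068 -0.0803  0.0938] units [-0.19 -0.   -0.01]
[ 0.5031 -0.0736  0.0938] units [-0.19 -0.    0.01]
[ 0.5    -0.0667  0.0938] units [-0.19 -0.    0.02]
[ 0.4975 -0.0595  0.0938] units [-0.19 -0.    0.04]
```

Call:
{"op": "apply_moves", "data": {"commands": [[[-0.17,0,-0.05,0,0,0,0],[-0.17,0,-0.04,0,0,0,0],[-0.16,0,-0.1,0,0,0,0],[-0.17,0,-0.08,0,0,0,0],[-0.18,0,-0.07,0,0,0,0],[0,0,0,0,0,0,0],[0,0,0,0,0,0,0]]]}}

```text
time_s: 4.97
ee_pos: [0.5256, -0.1016, 0.0929]
tool_rot: [-1.419, 0.795, -0.794]
wrist_force: [-0.0, 0.2, -0.0]
opening: -0.0001
```

```bash
python3 - <<'E'
from arc import *
from plant import cams
arc([.5],.018,.0938)
o=arm.get_obs(); s=cams.snapshot("wrist"); cv2.imwrite("pics/w4.png",s["color"]); np.savez("w4.npz",ee=o["ee_pos"],rv=o["tool_rot"],**s)
E
```

```text
[ 0.5256 -0.1016  0.0929] -0.00013477790617917503 4.975 [-0.   0.2 -0. ]
[ 0.5179 -0.0951  0.0938] units [-0.24 -0.02 -0.08]
```

View pics/w4.png

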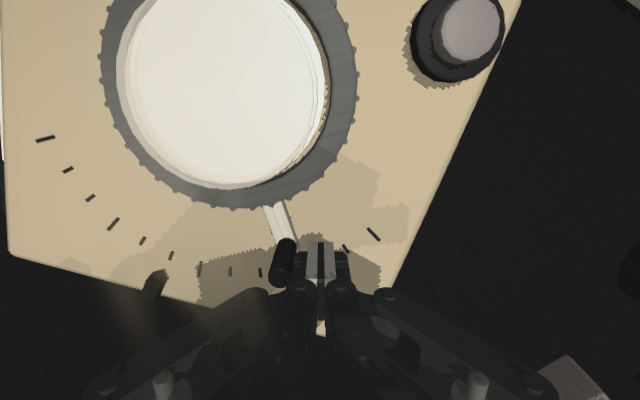

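```bash
python3 - <<'E'
from h import *
s=np.load("w4.npz")
cv2.imwrite("pics/w4a.png",cv2.resize(s["color"][180:310,200:400],None,fx=4,fy=4,interpolation=cv2.INTER_CUBIC))
E
```

```text
(no output)
```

View pics/w4a.png

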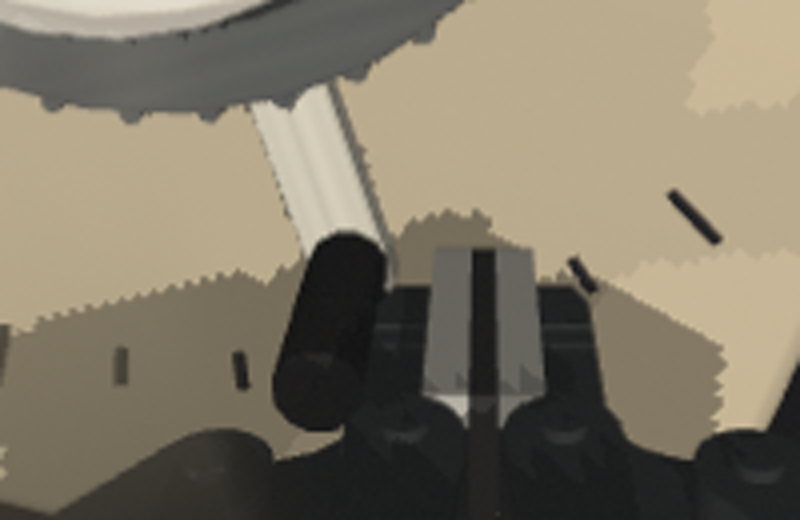

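```bash
cat > meas.py <<'E'
from arc import *
def meas(fn,pts):
    s=dict(np.load(fn)); R,t=wristRt(s,s["ee"],s["rv"])
    Rm=Rot.from_rotvec(s["rv"]).as_matrix(); n=-Rm[:2,0]
    c,sn=np.cos(yaw),np.sin(yaw); B=np.array([[c,-sn],[sn,c]])
    for uv,z in pts:
        p=atz(s,[uv],z,R,t)[0]; l=B.T@(p[:2]-O)
        print(uv,p.round(4),"phi %.4f r %.4f d %.4f"%(np.arctan2(-l[1],-l[0]),np.hypot(*l),n@(p[:2]-s["ee"][:2])))
E
python3 - <<'E'
from meas import *
# post top, lever centreline two points
f=lambda p:(np.array(p)+.5)/4-.5+[200,180]
meas("w4.npz",[(f((318,390)),.095),(f((300,130)),.062),(f((334,225)),.062),(f((241,370)),.05),(f((695,217)),.05)])
E
```

```text
[279.125 277.125] [ 0.5148 -0.084   0.095 ] phi 0.5809 r 0.0905 d 0.0207
[274.625 212.125] [ 0.5295 -0.0679  0.062 ] phi 0.5792 r 0.0687 d 0.0267
[283.125 235.875] [ 0.5189 -0.0793  0.062 ] phi 0.5794 r 0.0843 d 0.0225
[259.875 272.125] [ 0.4815 -0.0808  0.05  ] phi 0.3450 r 0.1139 d 0.0408
[373.375 233.875] [ 0.544 -0.129  0.05 ] phi 1.0455 r 0.1160 d -0.0330
```

```bash
python3 - <<'E'
from arc import *
arc(np.linspace(.58,-0.1,10),.0207,.0938)
E
```

```text
[ 0.5257 -0.1018  0.0929] -0.00010718997972321562 5.025 [-0.4 -0.8  0.2]
[ 0.5245 -0.1027  0.0938] units [ 0.   -0.02 -0.04]
[ 0.5196 -0.0977  0.0938] units [-0.17  0.   -0.04]
[ 0.5151 -0.0925  0.0938] units [-0.17  0.   -0.03]
[ 0.511  -0.0869  0.0938] units [-0.17  0.   -0.01]
[ 0.5073 -0.081   0.0938] units [-0.17  0.   -0.  ]
[ 0.504  -0.0748  0.0938] units [-0.17  0.    0.01]
[ 0.5013 -0.0685  0.0938] units [-0.17  0.    0.02]
[ 0.499  -0.0619  0.0938] units [-0.17  0.    0.04]
[ 0.4972 -0.0552  0.0938] units [-0.17  0.    0.05]
[ 0.496  -0.0483  0.0938] units [-0.16  0.    0.06]
```

Call:
{"op": "apply_moves", "data": {"commands": [[[-0.17,0,-0.06,0,0,0,0],[-0.17,0,-0.03,0,0,0,0],[-0.17,0,-0.01,0,0,0,0],[-0.17,0,0,0,0,0,0],[-0.17,0,0.01,0,0,0,0],[-0.17,0,0.02,0,0,0,0],[-0.17,0,0.04,0,0,0,0],[-0.17,0,0.05,0,0,0,0],[0,0,0,0,0,0,0],[0,0,0,0,0,0,0]]]}}

```text
time_s: 6.28
ee_pos: [0.4981, -0.0556, 0.0931]
tool_rot: [-1.42, 0.795, -0.795]
wrist_force: [-0.2, -0.6, -0.5]
opening: 0.0002
```

```bash
python3 - <<'E'
from arc import *
from plant import cams
arc([-.1,-.185],.0207,.0938)
o=arm.get_obs(); s=cams.snapshot("wrist"); np.savez("w5.npz",ee=o["ee_pos"],rv=o["tool_rot"],**s)
cv2.imwrite("pics/w5a.png",cv2.resize(s["color"][180:310,200:400],None,fx=4,fy=4,interpolation=cv2.INTER_CUBIC))
E
```

```text
[ 0.4981 -0.0556  0.0931] 0.00016454700689820973 6.275 [-0.2 -0.6 -0.5]
[ 0.496  -0.0483  0.0938] units [-0.18 -0.02  0.05]
[ 0.4952 -0.0406  0.0938] units [-0.18  0.    0.08]
```

View pics/w5a.png

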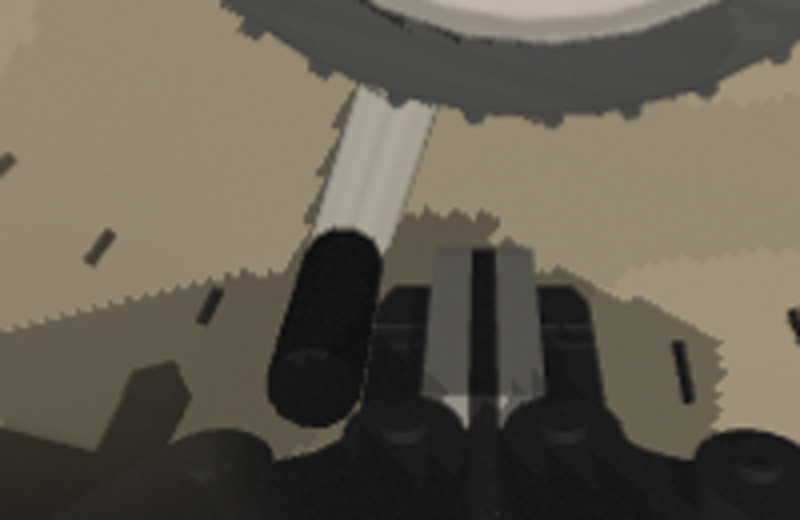

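```bash
python3 - <<'E'
from meas import *
f=lambda p:(np.array(p)+.5)/4-.5+[200,180]
meas("w5.npz",[(f((314,387)),.095),(f((391,112)),.062),(f((362,205)),.062),(f((100,247)),.05),(f((209,306)),.05),(f((683,372)),.05),(f((165,364)),.06),(f((130,435)),.062)])
E
```

```text
[278.125 276.375] [ 0.4872 -0.0374  0.095 ] phi -0.0236 r 0.0912 d 0.0212
[297.375 207.625] [ 0.5111 -0.0317  0.062 ] phi -0.0295 r 0.0666 d 0.0136
[290.125 230.875] [ 0.4963 -0.0353  0.062 ] phi -0.0245 r 0.0819 d 0.0182
[224.625 241.375] [ 0.4624 -0.005   0.05  ] phi -0.3536 r 0.1145 d 0.0618
[251.875 256.125] [ 0.4619 -0.0248  0.05  ] phi -0.1806 r 0.1145 d 0.0452
[370.375 272.625] [ 0.492  -0.0978  0.05  ] phi 0.5172 r 0.1164 d -0.0327
[240.875 270.625] [ 0.4555 -0.0228  0.06  ] phi -0.1999 r 0.1208 d 0.0502
[232.125 288.375] [ 0.4423 -0.0237  0.062 ] phi -0.1975 r 0.1340 d 0.0563
```

```bash
python3 - <<'E'
from arc import *
arc([-.025,-.072,-.119,-.165],.0207,.0931)
E
```

```text
[ 0.498  -0.0558  0.0931] 0.00015999101908258 6.325 [-0.9 -0.1  0.2]
[ 0.4972 -0.0551  0.0931] units [-0.03  0.   -0.01]
[ 0.4964 -0.0509  0.0931] units [-0.1   0.    0.04]
[ 0.4957 -0.0466  0.0931] units [-0.1   0.    0.04]
[ 0.4953 -0.0424  0.0931] units [-0.1   0.    0.05]
```

Call:
{"op": "apply_moves", "data": {"commands": [[[-0.1,0,0.04,0,0,0,0],[-0.1,0,0.04,0,0,0,0],[-0.1,0,0.05,0,0,0,0],[0,0,0,0,0,0,0],[0,0,0,0,0,0,0]]]}}

```text
time_s: 6.95
ee_pos: [0.496, -0.0428, 0.0931]
tool_rot: [-1.42, 0.795, -0.795]
wrist_force: [-0.7, -0.5, -0.5]
opening: -0.0001
```

```bash
python3 - <<'E'
from arc import *
from plant import cams
arc([-.165,-.185],.0207,.0931)
o=arm.get_obs(); s=cams.snapshot("wrist"); np.savez("w6.npz",ee=o["ee_pos"],rv=o["tool_rot"],**s)
cv2.imwrite("pics/w6a.png",cv2.resize(s["color"][180:310,200:400],None,fx=4,fy=4,interpolation=cv2.INTER_CUBIC))
E
```

```text
[ 0.496  -0.0428  0.0931] -6.751897043389112e-05 6.95 [-0.7 -0.5 -0.5]
[ 0.4953 -0.0424  0.0931] units [-0.02 -0.   -0.01]
[ 0.4952 -0.0406  0.0931] units [-0.04  0.    0.02]
```

View pics/w6a.png

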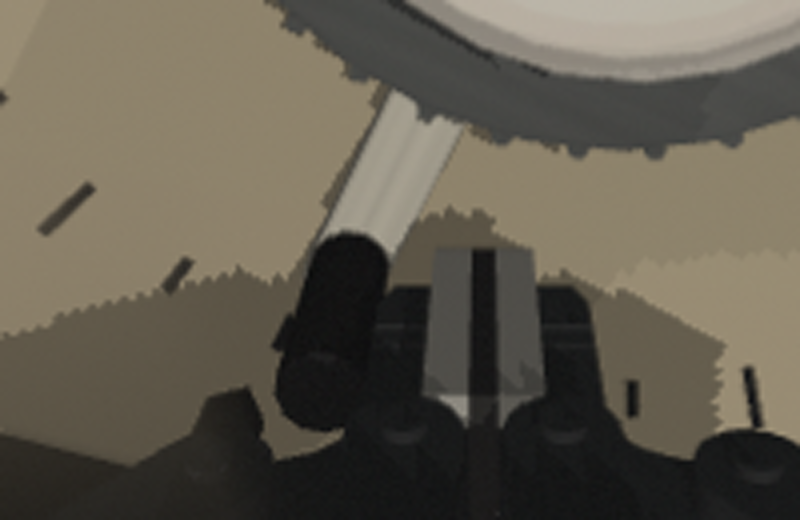

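```bash
python3 - <<'E'
from meas import *
f=lambda p:(np.array(p)+.5)/4-.5+[200,180]
meas("w6.npz",[(f((319,390)),.095),(f((425,112)),.062),(f((368,222)),.062),(f((67,209)),.05),(f((178,274)),.05),(f((632,398)),.05),(f((752,397)),.05),(f((240,390)),.06)])
E
```

```text
[279.375 277.125] [ 0.4852 -0.0253  0.095 ] phi -0.1585 r 0.0914 d 0.0206
[305.875 207.625] [ 0.5116 -0.023   0.062 ] phi -0.1597 r 0.0649 d 0.0088
[291.625 235.125] [ 0.4923 -0.0246  0.062 ] phi -0.1597 r 0.0842 d 0.0174
[216.375 231.875] [0.4637 0.0152 0.05  ] phi -0.5270 r 0.1172 d 0.0663
[244.125 248.125] [ 0.4625 -0.005   0.05  ] phi -0.3538 r 0.1143 d 0.0497
[357.625 279.125] [ 0.4813 -0.0805  0.05  ] phi 0.3418 r 0.1139 d -0.0244
[387.625 278.875] [ 0.4919 -0.0976  0.05  ] phi 0.5161 r 0.1163 d -0.0446
[259.625 277.125] [ 0.4554 -0.0222  0.06  ] phi -0.2055 r 0.1209 d 0.0388
```

Call:
{"op": "apply_moves", "data": {"commands": [[[-0.035,0,0.015,0,0,0,0],[-0.035,0,0.015,0,0,0,0],[0,0,0,0,0,0,0],[0,0,0,0,0,0,0],[0.3,0,0,0,0,0,0],[0.3,0,0,0,0,0,0],[0,-0.8,0,0,0,0,0],[0,-0.9,-0.3,0,0,0,0],[0,-0.9,-0.3,0,0,0,0],[0,0,0,0,0,0,0]]]}}

```text
time_s: 8.25
ee_pos: [0.4888, -0.0749, 0.1995]
tool_rot: [-1.418, 0.793, -0.801]
wrist_force: [0.6, 1.1, 0.6]
opening: -0.0004
```

```bash
python3 - <<'E'
from arc import *
from plant import cams
to([.5,-.05,.22])
o=arm.get_obs(); s=cams.snapshot("wrist"); np.savez("w7.npz",ee=o["ee_pos"],rv=o["tool_rot"],**s)
cv2.imwrite("pics/w7.png",s["color"])
t=cams.snapshot("top"); np.savez("top7.npz",**t)
E
```

```text
[ 0.4888 -0.0749  0.1995] -0.0003903497927427266 8.25 [0.6 1.1 0.6]
[ 0.5  -0.05  0.22] units [-0.38 -0.51  0.56]
```

View pics/w7.png

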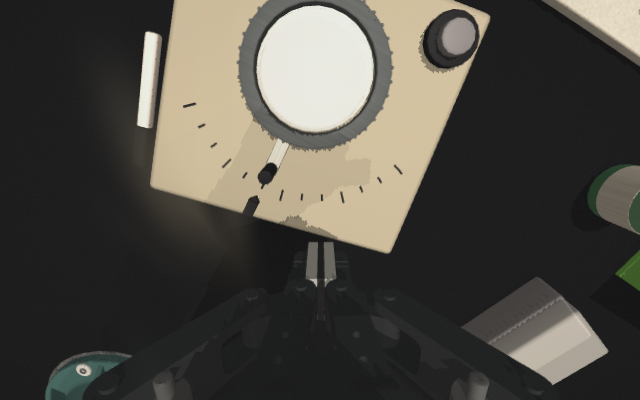

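```bash
python3 - <<'E'
from h import *
s=np.load("w7.npz")
cv2.imwrite("pics/w7a.png",cv2.resize(s["color"][130:220,210:330],None,fx=6.5,fy=6.5,interpolation=cv2.INTER_CUBIC))
E
```

```text
(no output)
```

View pics/w7a.png

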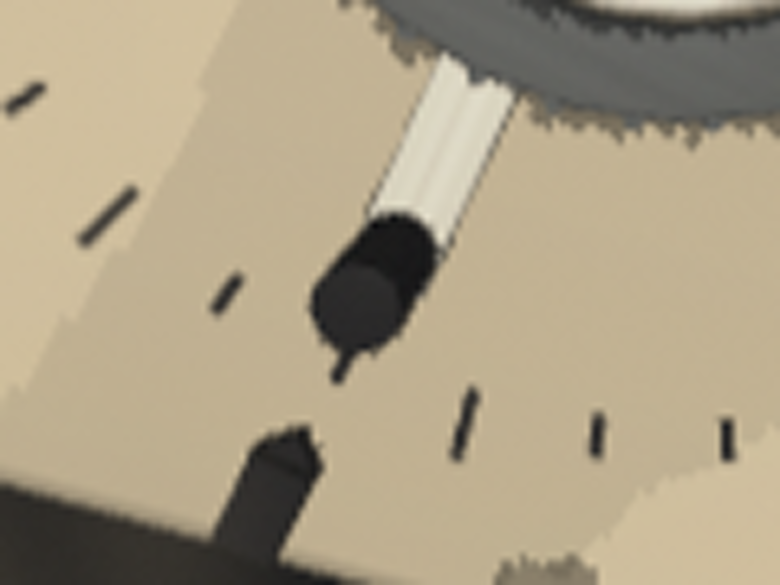

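```bash
python3 - <<'E'
from meas import *
f=lambda p:(np.array(p)+.5)/6.5-.5+[210,130]
meas("w7.npz",[(f((358,305)),.095),(f((476,78)),.062),(f((410,224)),.062),(f((108,217)),.05),(f((227,294)),.05),(f((340,368)),.05),(f((465,424)),.05),(f((597,436)),.05),(f((728,440)),.05),(f((303,428)),.0545),(f((303,428)),.062),(f((290,456)),.062),(f((247,549)),.062)])
E
```

```text
[264.65384615 176.5       ] [ 0.4851 -0.0242  0.095 ] phi -0.1708 r 0.0913 d 0.0452
[282.80769231 141.57692308] [ 0.5114 -0.0219  0.062 ] phi -0.1756 r 0.0649 d 0.0334
[272.65384615 164.03846154] [ 0.4888 -0.0239  0.062 ] phi -0.1714 r 0.0876 d 0.0436
[226.19230769 162.96153846] [0.4635 0.0151 0.05  ] phi -0.5254 r 0.1173 d 0.0900
[244.5        174.80769231] [ 0.4622 -0.0052  0.05  ] phi -0.3517 r 0.1147 d 0.0734
[261.88461538 186.19230769] [ 0.4607 -0.0249  0.05  ] phi -0.1797 r 0.1158 d 0.0573
[281.11538462 194.80769231] [ 0.4627 -0.0454  0.05  ] phi -0.0033 r 0.1169 d 0.0388
[301.42307692 196.65384615] [ 0.4714 -0.0635  0.05  ] phi 0.1700 r 0.1144 d 0.0187
[321.57692308 197.26923077] [ 0.4812 -0.081   0.05  ] phi 0.3454 r 0.1142 d -0.0013
[256.19230769 195.42307692] [ 0.4511 -0.0246  0.0545] phi -0.1870 r 0.1253 d 0.0625
[256.19230769 195.42307692] [ 0.4541 -0.0248  0.062 ] phi -0.1840 r 0.1223 d 0.0608
[254.19230769 199.73076923] [ 0.4492 -0.0252  0.062 ] phi -0.1835 r 0.1272 d 0.0630
[247.57692308 214.03846154] [ 0.4328 -0.0264  0.062 ] phi -0.1821 r 0.1436 d 0.0705
```

```bash
python3 - <<'E'
from mv import *
to([.656,-.1,.1995],[.656,-.1,.11])
E
```

```text
[ 0.4879 -0.0739  0.1972] -0.00040324030526208316 8.35 [-0.3  0.  -0.4]
[ 0.656  -0.1     0.1995] units [ 2.75 -0.05  3.25]
[ 0.656 -0.1    0.11 ] units [-0.    2.24 -0.  ]
```

Call:
{"op": "apply_moves", "data": {"commands": [[[0.69,0,0.81,0,0,0,0],[0.69,0,0.81,0,0,0,0],[0.69,0,0.81,0,0,0,0],[0.68,0,0.82,0,0,0,0],[0,0,0,0,0,0,0],[0,0.7,0,0,0,0,0],[0,0.7,0,0,0,0,0],[0,0.6,0,0,0,0,0],[0,0,0,0,0,0,0],[0,0,0,0,0,0,0]]]}}

```text
time_s: 9.6
ee_pos: [0.6557, -0.0991, 0.1171]
tool_rot: [-1.42, 0.796, -0.795]
wrist_force: [0.8, -0.3, -0.1]
opening: -0.0
```

```bash
python3 - <<'E'
from mv import *
from plant import cams
to([.656,-.1,.092],[.656,-.1,.086])
o=arm.get_obs(); s=cams.snapshot("wrist"); np.savez("w8.npz",ee=o["ee_pos"],rv=o["tool_rot"],**s)
cv2.imwrite("pics/w8.png",s["color"])
E
```

```text
[ 0.6557 -0.0991  0.1171] -1.200671892071687e-05 9.6 [ 0.8 -0.3 -0.1]
[ 0.656 -0.1    0.092] units [ 0.02  0.63 -0.  ]
[ 0.656 -0.1    0.086] units [0.   0.15 0.  ]
```

View pics/w8.png

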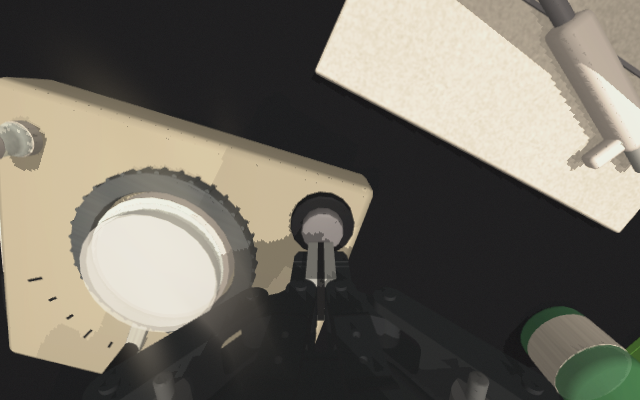

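```bash
python3 - <<'E'
from meas import *
s=dict(np.load("w8.npz")); R,t=wristRt(s,s["ee"],s["rv"])
print(proj(s,[[.6557,-.0991,.073],[.6557,-.0991,.098]],R,t))
a=np.linspace(0,2*np.pi,48)
im=s["color"].copy()
P=np.c_[.656+.014*np.cos(a),-.1+.014*np.sin(a),np.full(48,.073)]
for p in proj(s,P,R,t): cv2.circle(im,tuple(np.round(p).astype(int)),0,(0,0,255),-1)
cv2.imwrite("pics/w8a.png",cv2.resize(im[170:290,260:390],None,fx=5,fy=5,interpolation=cv2.INTER_NEAREST))
E
```

```text
[[321.1931392  234.90340301]
 [321.34867549 254.85323355]]
```

View pics/w8a.png

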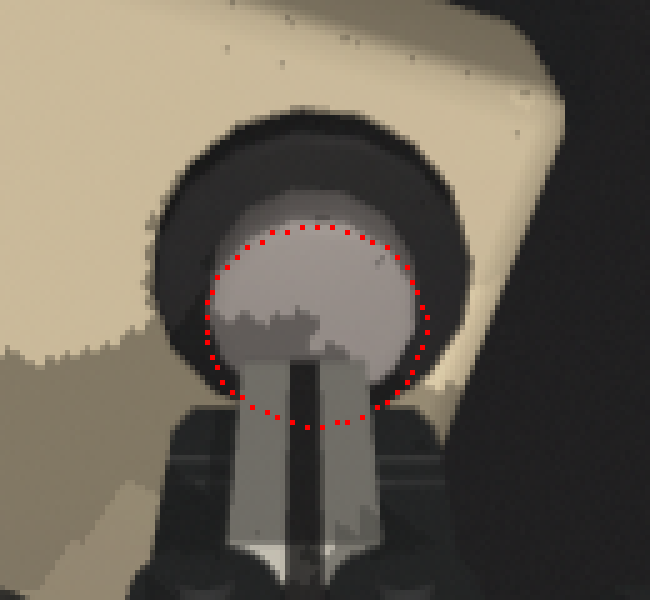

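Call:
{"op": "apply_moves", "data": {"commands": [[[0,0.4,0,0,0,0,0],[0,0.15,0,0,0,0,0],[0,0.1,0,0,0,0,0],[0,0.05,0,0,0,0,0],[0,0,0,0,0,0,0]]]}}

```text
time_s: 10.28
ee_pos: [0.6554, -0.0992, 0.0892]
tool_rot: [-1.421, 0.797, -0.795]
wrist_force: [-2.2, -0.1, 2.6]
opening: 0.0
```

Call:
{"op": "apply_moves", "data": {"commands": [[[0,0.05,0,0,0,0,0],[0,0.05,0,0,0,0,0],[0,0,0,0,0,0,0]]]}}

```text
time_s: 10.65
ee_pos: [0.6556, -0.0993, 0.0852]
tool_rot: [-1.421, 0.796, -0.795]
wrist_force: [-3.0, 0.9, 4.2]
opening: 0.0002
```

Call:
{"op": "apply_moves", "data": {"commands": [[[0,0.05,0,0,0,0,0],[0,0.03,0,0,0,0,0],[0,0,0,0,0,0,0]]]}}

```text
time_s: 11.02
ee_pos: [0.6557, -0.0993, 0.0848]
tool_rot: [-1.421, 0.796, -0.796]
wrist_force: [-6.4, 1.2, 21.3]
opening: 0.0001
```

Call:
{"op": "apply_moves", "data": {"commands": [[[0,-0.2,0,0,0,0,0],[0,-0.5,0,0,0,0,0],[0,-0.8,0,0,0,0,0],[0,-0.9,0,0,0,0,0],[-0.6,-0.8,-0.8,0,0,0,0],[-0.6,0,-0.9,0,0,0,0],[-0.6,0,-0.9,0,0,0,0],[-0.6,0,-0.9,0,0,0,0],[0,0,0,0,0,0,0],[0,0,0,0,0,0,0]]]}}

```text
time_s: 12.28
ee_pos: [0.4882, -0.0906, 0.2108]
tool_rot: [-1.419, 0.793, -0.798]
wrist_force: [-0.1, -0.1, -0.9]
opening: -0.0001
```

```bash
python3 - <<'E'
from arc import *
from plant import cams
to([.47,-.08,.25])
o=arm.get_obs(); s=cams.snapshot("wrist"); np.savez("w9.npz",ee=o["ee_pos"],rv=o["tool_rot"],**s)
cv2.imwrite("pics/w9.png",s["color"])
E
```

```text
[ 0.4882 -0.0906  0.2108] -0.00010600890048350649 12.275 [-0.1 -0.1 -0.9]
[ 0.47 -0.08  0.25] units [-0.46 -0.98 -0.25]
```

View pics/w9.png

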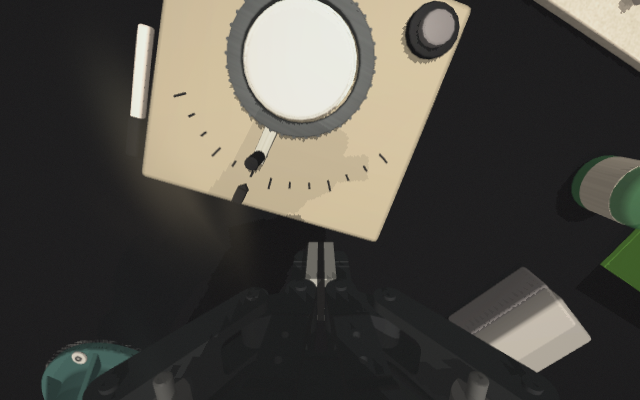

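```bash
python3 - <<'E'
from h import *
s=np.load("w9.npz")
cv2.imwrite("pics/w9a.png",cv2.resize(s["color"][120:210,200:320],None,fx=6.5,fy=6.5,interpolation=cv2.INTER_CUBIC))
R,t=wristRt(dict(s),s["ee"],s["rv"]); o,d=ray(dict(s),[(438,26)],R,t); print((o+d*s["range_z"][26,438]).round(4))
E
```

```text
[[ 0.6565 -0.099   0.0711]]
```

View pics/w9a.png

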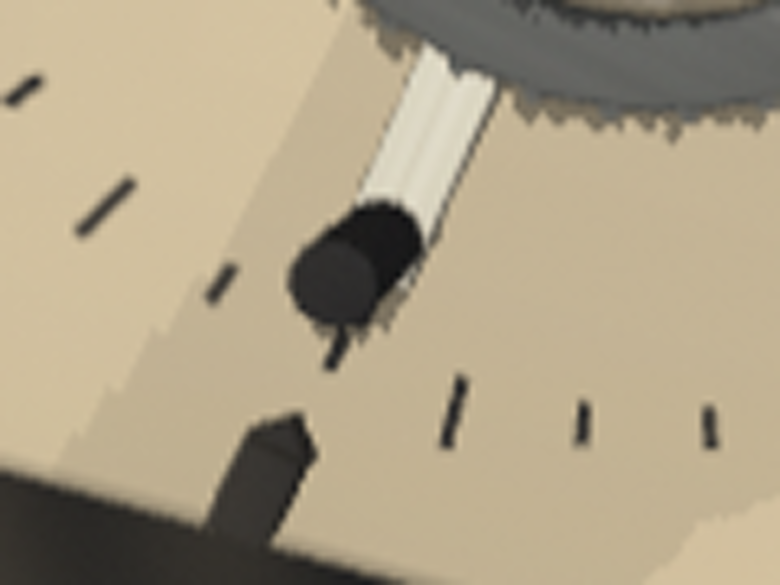

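```bash
python3 - <<'E'
from meas import *
f=lambda p:(np.array(p)+.5)/6.5-.5+[200,120]
meas("w9.npz",[(f((333,283)),.095),(f((458,64)),.062),(f((397,215)),.062),(f((105,207)),.05),(f((221,283)),.05),(f((455,411)),.05),(f((583,423)),.05),(f((296,415)),.0545),(f((283,443)),.062),(f((237,537)),.062)])
from plant import cams
t=cams.snapshot("top"); cv2.imwrite("pics/top9.png",t["color"])
E
```

```text
[250.80769231 163.11538462] [ 0.4848 -0.0242  0.095 ] phi -0.1711 r 0.0916 d 0.0584
[270.03846154 129.42307692] [ 0.5121 -0.0217  0.062 ] phi -0.1783 r 0.0643 d 0.0463
[260.65384615 152.65384615] [ 0.4886 -0.0243  0.062 ] phi -0.1661 r 0.0879 d 0.0563
[215.73076923 151.42307692] [0.4636 0.0151 0.05  ] phi -0.5260 r 0.1172 d 0.1030
[233.57692308 163.11538462] [ 0.4622 -0.0051  0.05  ] phi -0.3524 r 0.1146 d 0.0865
[269.57692308 182.80769231] [ 0.463  -0.0454  0.05  ] phi -0.0022 r 0.1166 d 0.0517
[289.26923077 184.65384615] [ 0.4717 -0.0635  0.05  ] phi 0.1708 r 0.1142 d 0.0317
[245.11538462 183.42307692] [ 0.4511 -0.0248  0.0545] phi -0.1858 r 0.1253 d 0.0755
[243.11538462 187.73076923] [ 0.449  -0.0257  0.062 ] phi -0.1797 r 0.1275 d 0.0759
[236.03846154 202.19230769] [ 0.4318 -0.0264  0.062 ] phi -0.1825 r 0.1447 d 0.0842
```

View pics/top9.png

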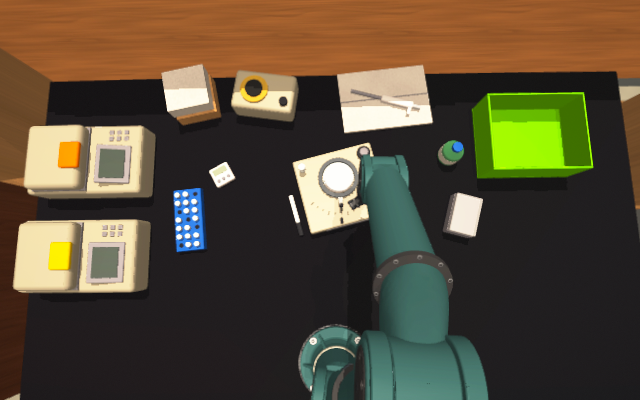

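```bash
python3 -c "
from plant import arm
print(arm.get_obs()['joint_velocities'].round(3) if hasattr(arm.get_obs()['joint_velocities'],'round') else '')
print(arm.finish_job())"
```

```text
[-0.002  0.006  0.001  0.002  0.001  0.004 -0.001]
the job is handed in; nothing more can be done
None
```

I pushed the lever post clockwise in small steps with the closed fingertips, from about +0.87 rad. I then pressed the lamp button fully down, lifted clear and handed the job in at about 12 s of the 48 s allowed.

- **Alignment:** in the last wrist picture the lever is at about −0.17 rad and the index tab at about −0.18 rad. They agree to about 0.01 rad, against the 0.05 allowed. The pointer tip itself was hidden behind the post, so this comes from the post and the lever arm.
- **Button:** the press bottomed out at about 21 N, under the 40 N limit. Afterwards the button top measured 71 mm above the bench, the same as before the press to within 0.5 mm, so it is up again.
- **Everything else:** the tab and the scale ticks measured where they were before, to within about 2 mm. In the top picture nothing else looks moved.
- **Clearance:** the gripper was about 0.2 m up and touching nothing.

The scale ticks read about 0.003 rad off their marked angles, which is small enough to ignore. No check failed.

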